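# Hang the lift-off door of a small cabinet

## Task

Take the small cabinet door out of its slotted stand and hang it, standing open, on the cabinet's two hinge pins, so that both knuckles are fully down on their pins. Then swing it fully shut and let go of it. Work by feel: never force the door against the cabinet (stay below about 30 N), never drop or slam it, and leave the tape measure, the screw jar and the sanding block where they are.

Things in the scene. Friction and masses are not known exactly. Their poses are not given: they have to be found in the camera images.
- cabinet: Small open wooden cabinet, fixed: 200 wide (y), 110 deep (x), 165 high. Origin: middle of the bottom edge of its front; x points into the cabinet, y to the hinge side (left seen from the front), z up. A steel hinge leaf with two upright pins, one above the other, is screwed on the front. Rubber bumpers 4 high on the front at y = -74 stop the door when shut, parallel to the front.
- hinge_mark (a point): Reference point on the cabinet: 12 in front of the front, y = +57, z = 29 (top of the lower pin's shoulder). Axes as the cabinet's. The hinge leaf has slotted screw holes and was set by eye: the pins' axis stands 2 to 26 mm from this point towards the cabinet's +y (not measured, to be seen or felt; x and z are true). The leaf is tight and does not shift under 30 N.
- hinge_mark_top (a point): The same reference point at the height of the upper pin's shoulder, 90 above hinge_mark. Each pin: diameter 9, 16 tall, blunt end (chamfer 0.8), on a shoulder of diameter 16 and 8 thick on which the knuckle finally sits. The two pins are on one rigid leaf and shifted alike.
- door_mid (a point): Centre (half-way up) of the loose wooden door panel, 150 wide (y), 16 thick (x), 145 high (z), 0.2 to 0.4 kg; its top edge can be gripped across the 16. Outer face towards -x, knuckles on the +y edge. Axes parallel to the cabinet's when shut; it opens clockwise seen from above (open by 90 degrees, the free edge points along the cabinet's -x). Hung, this point is 86.5 above the bench.
- door_knuckle (a point): Centre of the lower mouth of the lower knuckle, on the hinge axis, 87 from door_mid along the door's +y and 57.5 below it; axes as the door's. Knuckles are steel tubes, bore 11.6 without funnel, outside 19, 24 high. Bring the door in from the front with this point 20 to 50 above hinge_mark, so the lower knuckle passes between lower pin and upper shoulder.
- door_knuckle_top (a point): The same point of the upper knuckle, 90 above door_knuckle. Both knuckles meet their pins at the same moment, when door_knuckle is 16 above hinge_mark; at 0 above it they are fully down.
- door_knob (a point): Base of the round wooden knob (diameter 20, 22 long) on the door's outer face: 58 from door_mid towards the free edge, 8.5 below it.
- stand: Fixed plywood stand, 90 x 130 x 12 with two cleats 30 high that hold the door upright in a 19 mm slot along the stand's y. Origin: centre of its underside. The door stands in it on the 12 mm base, axes parallel to the stand's; it is free once raised by 35.
- tape_measure: Bystander: yellow tape measure, 38 x 97 x 66, origin at the centre of its underside.
- screw_jar: Bystander: clear screw jar with lid, diameter 68, 84 high, origin at the centre of its underside.
- sanding_block: Bystander: cork-brown sanding block, 64 x 113 x 32, origin at the centre of its underside.
Mind the look-alikes: they are no part of the job. Leave any black look-alike of the stand alone.

How it is judged:
By the outcome, as a careful person would: the job done as asked, in the order asked, and still so for the second after the job is handed in, with the robot touching nothing.
It also fails if it takes over 72 s, if anything falls off the work surface, if the arm or the gripper's body presses on something with over 40 N, if the wrist force passes 120 N, or if a joint passes its speed limit or range.

## Robot

A 6-joint arm with a two-finger parallel gripper is mounted at the origin on a cart in front of the work surface, level with it; the furniture and walls round the work are solid. World frame = base frame: x ahead of the robot, y to its left, z up, the work surface at z = 0. Lengths are in m, angles in rad, forces in N, time in s.
With the tool pointing down it reaches from about 0.3 to 0.775 m from the base axis. Payload 14.6 kg.
Tool frame: the origin (TCP) lies midway between the tips of the shut fingers; the grasp point (between the pads) lies 19 mm behind it (ctrl.pinch_z is the distance from the TCP to the grasp point, in m); z points along the fingers, y is the line along which they close (so a half turn about z gives the same grasp; the last joint's range is limited). The gripper opens to 94 mm and grips with 3 to 60 N. Pads are 16 mm wide; open, the fingers measure 119 mm over their backs; the gripper's body (75 mm by 177 mm) begins 78 mm behind the grasp point.
Start: joints at [-1.328, 0.3, 1.521, -0, 1.321, -0.067], TCP at [0.168, -0.524, 0.205] pointing down, gripper open.
Joint ranges: [-3.03, 3.03], [-0.79, 2.21], [0.23, 2.52], [-1.04, 4.18], [0, 3.07], [-2.55, 2.55]. Speed limits (rad/s): [2.22, 2.22, 2.57, 3.14, 3.14, 3.14].

## Interface

Orientations are given as [roll, pitch, yaw] about the fixed x, y, z axes, in that order (R = Rz(yaw) Ry(pitch) Rx(roll)).
In Python, from station import ctrl gives the robot as it stands.
- The arm moves only by the tool jog_arm, never from a script. Its argument "motion" is a list of rows, each a list of 7 numbers: the shift along the tool's x, y, z in m, then the turn, a rotation vector about the tool's x, y, z in rad, then the opening, from -1 (shut) to 1 (fully open). In form: [[tx, ty, tz, rx, ry, rz, gripper], ...]. A call has 1 to 5 rows; each row shifts and turns the commanded pose from where the row before left it, along the tool's axes as they then stand; what a row does not reach is not made up. A row lasts 1/10 s, in which the tool goes at most 50 mm and 8.59 degrees, less where a joint would pass 70% of its speed; a pose out of reach is approached as far as the arm can. A call is refused whole if a number of a shift passes 0.05 or a number of a turn 0.15, either way. A call with a gripper value outside its range is refused whole. The fingers move at their own pace and stop on an object; "squeeze" is the grip in N (left out, the last holds). Time passes only in rows, so rows that do not move let the fingers close. It gives the time, the measured TCP pose, the force, the opening and the grip force at its end, in the units of the state.
- ctrl.get_obs(): the state, without advancing time (a new reading comes with each control period).
- ctrl.camera(name): name is "scene" or "top" or "wrist"; returns the picture (480x640x3 uint8, red, green, blue); there is no depth.
- ctrl.camera_model(name): a dict with "intrinsics" (3x3 intrinsics, pixels), "rvec" (rotation vector, rad) and "tvec" (3), from world to camera coordinates, as OpenCV has them. Camera axes: x right, y down, z forward; pixel columns grow to the right and rows downward; lengths in m; the calibration is good to about 2 mm. A picture is of the moment at which its call begins: read the wrist's pose just before it. camera_model takes no time and is no camera call; for the wrist camera it gives the pose at the moment of the call.
- ctrl.hand_in(): hands the job in; it is judged then, once.
The state is a dict: "time_s": time; "qpos": joint angles; "joint_vel": joint speeds; "tau": joint torques, N m; "ee_pos": TCP position; "eef_rot": TCP orientation; "force": force on the tool from outside, world axes, zero at the start; "moment": the same for the moment, N m; "grip_width": finger opening in m; "grip_force": force on a finger pad.
Only numpy, scipy, OpenCV 4.12 (cv2) and the standard library are available. Lean on these libraries where they do the work, as an engineer would, in place of code of your own. Each camera call takes 0.05 s, during which the arm holds its last target. There are 200 camera calls.

## Working session

There is one attempt and no reset: what is moved stays moved. The work goes in short steps, Python scripts to look and compute and a tool call to move; the robot and the scene stay as the last step left them, time stands still between calls to the robot, and variables do not carry over. Pictures are saved under pics/ and viewed, at most 11 in all, crops included, and the job is handed in when it is done.

Besides the shell and the picture viewer there is one more tool, called after "Call:" by a JSON object that holds its "name" and its "arguments", one argument or row to a line. jog_arm: Moves the arm, as the interface text tells. Its arguments: {"type":"object","properties":{"motion":{"type":"array"},"squeeze":{"type":"number"}},"required":["motion"]}

```bash
mkdir -p pics; ls
python3 - <<'E'
from station import ctrl
import cv2,numpy as np
for n in("scene","top"):
    im=ctrl.camera(n); cv2.imwrite(f"pics/{n}0.png",im[:,:,::-1])
    m=ctrl.camera_model(n); R=cv2.Rodrigues(np.array(m["rvec"]))[0]
    print(n,np.round(m["intrinsics"],1).tolist(),"pos",(-R.T@np.array(m["tvec"]).ravel()).round(3),R.round(2).tolist())
o=ctrl.get_obs(); print({k:np.round(v,3).tolist() for k,v in o.items()},ctrl.pinch_z)
E
```

```text
pics
scene [[552.3, 0.0, 317.3], [0.0, 552.3, 247.5], [0.0, 0.0, 1.0]] pos [-0.042 -1.098  0.68 ] [[0.87, -0.5, -0.01], [-0.22, -0.36, -0.9], [0.45, 0.79, -0.43]]
top [[461.5, 0.0, 325.7], [0.0, 461.5, 248.5], [0.0, 0.0, 1.0]] pos [0.364 0.035 1.058] [[-0.15, -0.99, 0.0], [-0.97, 0.15, -0.2], [0.2, -0.03, -0.98]]
{'time_s': 0.1, 'qpos': [-1.328, 0.3, 1.521, 0.0, 1.321, -0.067], 'joint_vel': [0.001, 0.001, -0.002, 0.001, -0.0, 0.001], 'tau': [0.001, -53.264, -35.328, 0.071, 0.024, -0.0], 'ee_pos': [0.168, -0.524, 0.205], 'eef_rot': [-3.141, -0.0, 0.31], 'force': [-0.167, 0.2, -0.077], 'moment': [-0.009, 0.016, 0.029], 'grip_force': 0.0, 'grip_width': 0.094} 0.0188
```

View pics/scene0.png

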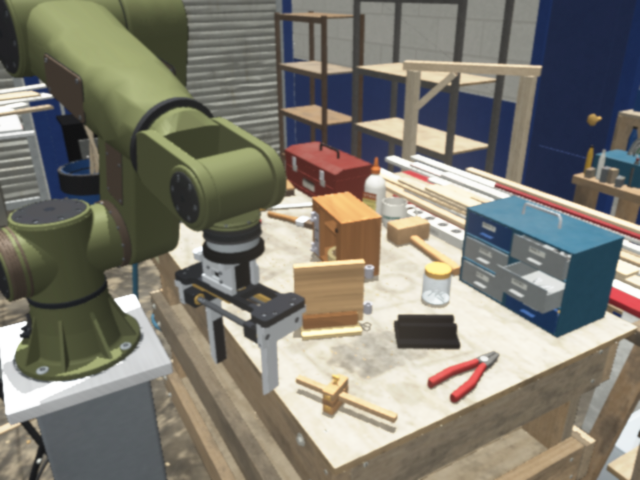

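View pics/top0.png

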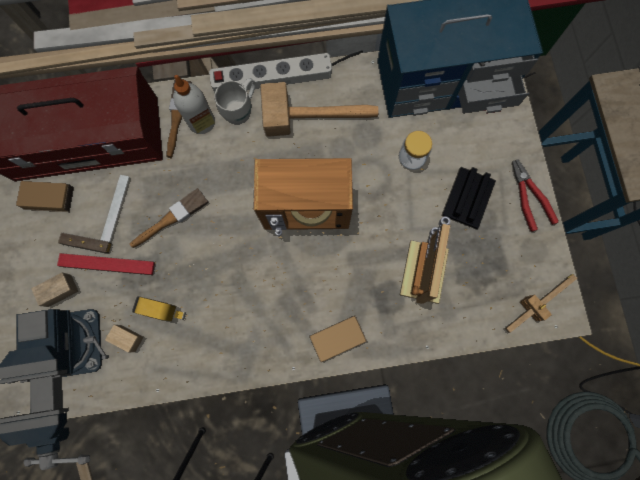

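The scene shows the cabinet at about (345,240), the door in its light stand at (330,300) and a black look-alike at (427,330). In the top view the cabinet is at (303,195) with its front toward the robot and the pins near (277,225). The door is at (430,262) with its knuckles at (445,222), roughly in the open-90° orientation. Next I'll zoom in.

Run:
```python
import cv2,numpy as np
t=cv2.imread("pics/top0.png");s=cv2.imread("pics/scene0.png")
z=lambda im,x,y,w,h,k:cv2.resize(im[y:y+h,x:x+w],None,fx=k,fy=k,interpolation=cv2.INTER_CUBIC)
a=z(t,245,145,120,100,4)   #480x400
b=z(t,395,210,80,100,4)   #320x400
c=z(s,285,180,200,50,4)
cv2.imwrite("pics/c1.png",np.vstack([np.hstack([a,b]),c]))
```

```text
(no output)
```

View pics/c1.png

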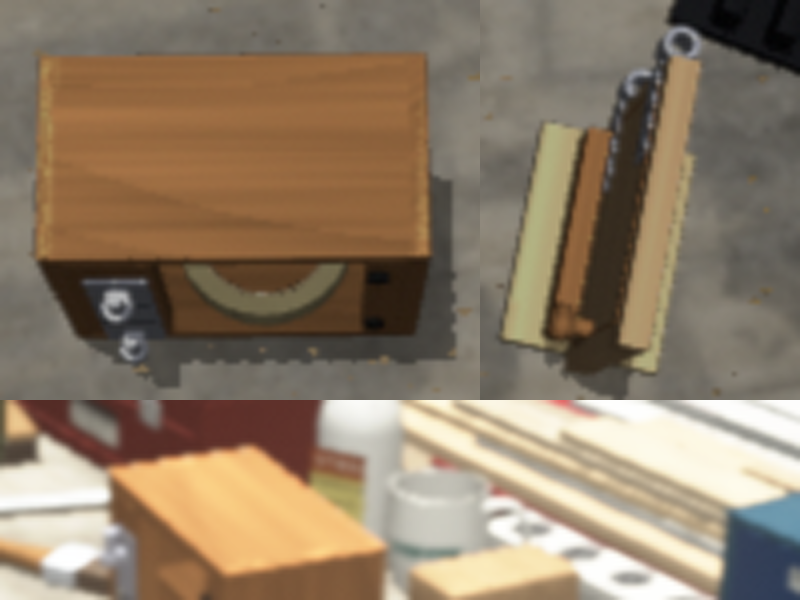

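The zoom is clear. The cabinet's top front corners are at crop (37,260) and (430,257), and the pins at about (117,300) upper and (133,345) lower. The door's top edge runs from (684,60) to (636,348), with the upper knuckle ring at (682,42) and the knob at (570,322).

```bash
cat > h.py <<'E'
from station import ctrl
import cv2,numpy as np
def ray(n,uv,m=None):
    m=m or ctrl.camera_model(n);R=cv2.Rodrigues(np.array(m["rvec"],float))[0]
    c=-R.T@np.array(m["tvec"],float).ravel()
    return c,R.T@np.linalg.inv(np.array(m["intrinsics"]))@np.array([uv[0],uv[1],1.])
def onz(n,uv,z,m=None):
    c,d=ray(n,uv,m);return c+d*(z-c[2])/d[2]
def two(r1,r2):
    (a,d),(b,e)=r1,r2
    s=np.linalg.lstsq(np.c_[d,-e],b-a,rcond=None)[0];p,q=a+s[0]*d,b+s[1]*e
    return (p+q)/2,np.linalg.norm(p-q)
def proj(n,p):
    m=ctrl.camera_model(n)
    return cv2.projectPoints(np.array([p],float),np.array(m["rvec"],float),np.array(m["tvec"],float),np.array(m["intrinsics"]),None)[0].ravel()
E
python3 - <<'E'
from h import *
A=lambda u,v:((u+.5)/4-.5+245,(v+.5)/4-.5+145)
B=lambda u,v:((u-480+.5)/4-.5+395,(v+.5)/4-.5+210)
S=lambda u,v:((u+.5)/4-.5+285,(v-400+.5)/4-.5+180)
T=[A(37,260),A(430,257),A(38,55),A(427,55)]
P=[onz("top",t,.165) for t in T]
for p in P: print("cab",p.round(4))
print("width",np.linalg.norm(P[0]-P[1]),"yaw of +y(deg)",np.degrees(np.arctan2(*(P[0]-P[1])[[1,0]])),np.degrees(np.arctan2(*(P[2]-P[3])[[1,0]])))
for u in((78,335),(415,333)): print("bot",onz("top",A(*u),0).round(4))
print("2view front-right corner",two(ray("top",T[1]),ray("scene",S(230,575))), "FL",two(ray("top",T[0]),ray("scene",S(112,466))))
f=(P[0]+P[1])/2; y=P[0]-P[1]; y/=np.linalg.norm(y); x=np.array([y[1],-y[0],0])
for u,z in((117,298),.135),((117,305),.119),((133,340),.045),((133,350),.029):
    p=onz("top",A(*u),z)-f; print("pin x,y in cab",p@x,p@y)
a,b=onz("top",B(684,60),.157),onz("top",B(636,348),.157)
print("door ends",a.round(4),b.round(4),np.linalg.norm(a-b),np.degrees(np.arctan2(*(a-b)[[1,0]])))
print("knuckle",onz("top",B(682,42),.141).round(4), "knob",onz("top",B(568,322),.076).round(4))
# height check scene: door top corners approx (363,261) free? 
print(proj("scene",a),proj("scene",b),"2view",two(ray("top",B(690,62)),ray("scene",(363,261))))
E
```

```text
cab [0.6465 0.1364 0.165 ]
cab [ 0.6177 -0.0591  0.165 ]
cab [0.7553 0.1224 0.165 ]
cab [ 0.7246 -0.0754  0.165 ]
width 0.19763435720398406 yaw of +y(deg) 81.62005674549154 81.1714962265198
bot [0.6493 0.1369 0.    ]
bot [ 0.6199 -0.06    0.    ]
2view front-right corner (array([ 0.61806084, -0.05922659,  0.16432658]), np.float64(0.0002645022515908971)) FL (array([0.6460705 , 0.13585565, 0.16820562]), np.float64(0.0011175581619532037))
pin x,y in cab -0.011874446623664707 0.0617044531615251
pin x,y in cab -0.011303777984313182 0.06345795466290027
pin x,y in cab -0.011868613905771678 0.06248028003581511
pin x,y in cab -0.01378273806281092 0.06406553347495435
door ends [ 0.5585 -0.2408  0.157 ] [ 0.4199 -0.1878  0.157 ] 0.1483804543236268 -20.92173127718702
knuckle [ 0.5715 -0.2466  0.141 ] knob [ 0.4441 -0.1747  0.076 ]
[364.03380903 260.71330514] [294.16983541 266.34397823] 2view (array([ 0.55579006, -0.24264617,  0.15820626]), np.float64(0.0021159256745729863))
```

Run:
```python
from h import *
from scipy.spatial.transform import Rotation as Ro
o=ctrl.get_obs();T=Ro.from_euler('xyz',o["eef_rot"]).as_matrix()
m=ctrl.camera_model("wrist");R=cv2.Rodrigues(np.array(m["rvec"]))[0];c=-R.T@np.array(m["tvec"]).ravel()
print("cam in tool",T.T@(c-o["ee_pos"]),"axes rows in tool",(R@T).round(2).tolist(),m["intrinsics"][0][0])
d=np.array([.4892,-.2143,.25])-o["ee_pos"];print(d,T.T@d)
```

```text
cam in tool [ 0.06996094 -0.00037191 -0.17878938] axes rows in tool [[0.0, 1.0, -0.0], [-0.97, 0.0, -0.25], [-0.25, 0.0, 0.97]] 395.9732049303423
[0.32156624 0.30930302 0.04503454] [ 0.40056913 -0.19656368 -0.04481521]
```

Call:
{"name": "jog_arm", "arguments": {
  "motion": [
    [0.02, -0.01, -0.003, 0, 0, 0, 1],
    [0.04, -0.02, -0.005, 0, 0, 0, 1],
    [0.045, -0.022, -0.005, 0, 0, 0, 1],
    [0.045, -0.022, -0.005, 0, 0, 0, 1],
    [0.045, -0.022, -0.005, 0, 0, 0, 1]
  ]
}}

```text
time_s: 0.6
ee_pos: [0.3243, -0.372, 0.2284]
eef_rot: [-3.141, 0.0, 0.309]
force: [-0.1, -0.3, 0.3]
grip_width: 0.094
grip_force: 0.0
```

Call:
{"name": "jog_arm", "arguments": {
  "motion": [
    [0.045, -0.022, -0.005, 0, 0, 0, 1],
    [0.045, -0.022, -0.005, 0, 0, 0, 1],
    [0.045, -0.022, -0.005, 0, 0, 0, 1],
    [0.045, -0.022, -0.005, 0, 0, 0, 1],
    [0.025, -0.013, -0.002, 0, 0, 0.075, 1]
  ]
}}

```text
time_s: 1.1
ee_pos: [0.4887, -0.2133, 0.2504]
eef_rot: [-3.141, -0.0, 0.237]
force: [0.7, -1.0, -0.6]
grip_width: 0.094
grip_force: 0.0
```

Call:
{"name": "jog_arm", "arguments": {
  "motion": [
    [0, 0, 0, 0, 0, 0.12, 1],
    [0, 0, 0, 0, 0, 0.12, 1],
    [0, 0, 0, 0, 0, 0.12, 1],
    [0, 0, 0, 0, 0, 0.12, 1],
    [0, 0, 0, 0, 0, 0.12, 1]
  ]
}}

```text
time_s: 1.6
ee_pos: [0.4868, -0.2158, 0.2499]
eef_rot: [-3.141, 0.001, -0.37]
force: [0.4, -0.3, -0.7]
grip_width: 0.0941
grip_force: 0.0
```

Run:
```python
from h import *
im=ctrl.camera("wrist"); cv2.imwrite("pics/w1.png",im[:,:,::-1])
o=ctrl.get_obs();print(o["time_s"],o["ee_pos"],o["eef_rot"])
for p in([.5585,-.2408,.157],[.4199,-.1878,.157],[.5715,-.2466,.141]):print(proj("wrist",p))
```

```text
1.65 [ 0.48674518 -0.21582568  0.24989395] [-3.14155071e+00  6.75655509e-04 -3.77442392e-01]
[311.93101407 125.84904044]
[314.81599692 330.12053344]
[313.05610589 105.03616081]
```

View pics/w1.png

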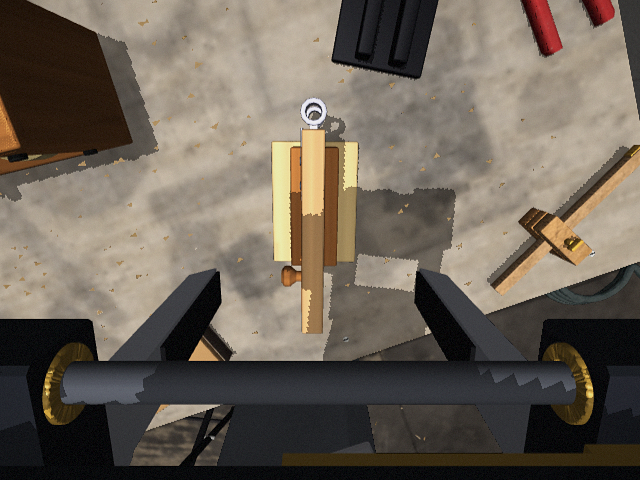

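The wrist view shows the door's top edge vertical from (313,129) to (312,332), with the knuckle ring at (313,111). The fingers straddle it and line up.

Run:
```python
from h import *
from scipy.spatial.transform import Rotation as Ro
o=ctrl.get_obs();T=Ro.from_euler('xyz',o["eef_rot"])
im=cv2.imread("pics/w1.png");hsv=cv2.cvtColor(im,cv2.COLOR_BGR2HSV)
for r in(150,180,240,255,315,325):
    print(r,[tuple(hsv[r,c]) for c in (300,303,306,312,320,323,326)] if r==315 else "")
a,b=onz("wrist",(313,129),.157),onz("wrist",(312.5,332),.157)
print(a,b,np.linalg.norm(a-b),np.arctan2(*(a-b)[[1,0]]))
t=(a+b)/2;t[2]=.119;print(T.inv().apply(t-o["ee_pos"]))
```

```text
150 
180 
240 
255 
315 [(np.uint8(16), np.uint8(35), np.uint8(176)), (np.uint8(18), np.uint8(116), np.uint8(234)), (np.uint8(20), np.uint8(102), np.uint8(238)), (np.uint8(16), np.uint8(125), np.uint8(157)), (np.uint8(16), np.uint8(124), np.uint8(148)), (np.uint8(14), np.uint8(40), np.uint8(173)), (np.uint8(17), np.uint8(44), np.uint8(170))]
325 
[ 0.55637021 -0.24071231  0.157     ] [ 0.41909536 -0.18560044  0.157     ] 0.14792465576794825 -0.3817738366346297
[ 2.27710048e-05 -2.83990655e-03  1.30894081e-01]
```

Call:
{"name": "jog_arm", "arguments": {
  "motion": [
    [0, -0.003, 0.03, 0, 0, 0, 1],
    [0, 0, 0.04, 0, 0, 0, 1],
    [0, 0, 0.04, 0, 0, 0, 1],
    [0, 0, 0.02, 0, 0, 0, 1],
    [0, 0, 0, 0, 0, 0, 1]
  ]
}}

```text
time_s: 2.15
ee_pos: [0.4866, -0.2124, 0.1174]
eef_rot: [-3.141, 0.005, -0.363]
force: [-0.8, -0.5, 0.7]
grip_width: 0.0941
grip_force: 0.0
```

Call:
{"name": "jog_arm", "arguments": {
  "motion": [
    [0, 0, 0, 0, 0, 0, -1],
    [0, 0, 0, 0, 0, 0, -1],
    [0, 0, 0, 0, 0, 0, -1],
    [0, 0, 0, 0, 0, 0, -1],
    [0, 0, 0, 0, 0, 0, -1]
  ],
  "squeeze": 35
}}

```text
time_s: 2.65
ee_pos: [0.4881, -0.2132, 0.1207]
eef_rot: [3.141, -0.001, -0.365]
force: [0.3, 0.2, 0.8]
grip_width: 0.0576
grip_force: 0.0
```

Call:
{"name": "jog_arm", "arguments": {
  "motion": [
    [0, 0, 0, 0, 0, 0, -1],
    [0, 0, 0, 0, 0, 0, -1],
    [0, 0, 0, 0, 0, 0, -1]
  ]
}}

```text
time_s: 2.95
ee_pos: [0.4879, -0.213, 0.1202]
eef_rot: [-3.142, 0.0, -0.365]
force: [-1.1, -0.1, -0.9]
grip_width: 0.0333
grip_force: 0.0
```

Call:
{"name": "jog_arm", "arguments": {
  "motion": [
    [0, 0, 0, 0, 0, 0, -1],
    [0, 0, 0, 0, 0, 0, -1],
    [0, 0, 0, 0, 0, 0, -1],
    [0, 0, 0, 0, 0, 0, -1]
  ]
}}

```text
time_s: 3.35
ee_pos: [0.488, -0.213, 0.1202]
eef_rot: [-3.142, 0.0, -0.365]
force: [1.2, 0.2, -0.5]
grip_width: 0.0157
grip_force: 35.0
```

Call:
{"name": "jog_arm", "arguments": {
  "motion": [
    [0, 0, -0.003, 0, 0, 0, -1],
    [0, 0, -0.01, 0, 0, 0, -1],
    [0, 0, -0.02, 0, 0, 0, -1],
    [0, 0, -0.017, 0, 0, 0, -1],
    [0, 0, 0, 0, 0, 0, -1]
  ]
}}

```text
time_s: 3.85
ee_pos: [0.4888, -0.2135, 0.1728]
eef_rot: [3.141, -0.004, -0.365]
force: [0.4, -0.8, -3.6]
grip_width: 0.0159
grip_force: 35.0
```

Call:
{"name": "jog_arm", "arguments": {
  "motion": [
    [0, 0, 0, 0, 0, -0.07, -1],
    [0, 0, 0, 0, 0, -0.08, -1],
    [0, 0, 0, 0, 0, -0.065, -1],
    [-0.003, -0.015, 0, 0, 0, 0, -1],
    [-0.005, -0.03, 0, 0, 0, 0, -1]
  ]
}}

```text
time_s: 4.35
ee_pos: [0.4863, -0.1672, 0.1695]
eef_rot: [-3.141, 0.001, -0.154]
force: [0.9, 0.6, -3.1]
grip_width: 0.0156
grip_force: 35.0
```

Call:
{"name": "jog_arm", "arguments": {
  "motion": [
    [-0.006, -0.036, 0, 0, 0, 0, -1],
    [-0.006, -0.036, 0, 0, 0, 0, -1],
    [-0.006, -0.036, 0, 0, 0, 0, -1],
    [-0.006, -0.036, 0, 0, 0, 0, -1],
    [-0.006, -0.036, 0, 0, 0, 0, -1]
  ]
}}

```text
time_s: 4.85
ee_pos: [0.4832, 0.0172, 0.1699]
eef_rot: [-3.142, 0.0, -0.152]
force: [-0.4, -0.4, -3.7]
grip_width: 0.0158
grip_force: 35.0
```

Call:
{"name": "jog_arm", "arguments": {
  "motion": [
    [-0.006, -0.036, 0, 0, 0, 0, -1],
    [-0.006, -0.036, 0, 0, 0, 0, -1],
    [-0.003, -0.025, 0.003, 0, 0, 0, -1],
    [-0.001, -0.012, 0.006, 0, 0, 0, -1],
    [0, 0, 0, 0, 0, 0, -1]
  ]
}}

```text
time_s: 5.35
ee_pos: [0.4837, 0.1264, 0.16]
eef_rot: [3.141, 0.002, -0.149]
force: [-0.2, -0.4, -3.0]
grip_width: 0.0161
grip_force: 35.0
```

Call:
{"name": "jog_arm", "arguments": {
  "motion": [
    [0, 0, 0, 0, 0, 0, -1],
    [0, 0, 0, 0, 0, 0, -1],
    [0, 0, 0, 0, 0, 0, -1]
  ]
}}

```text
time_s: 5.65
ee_pos: [0.4846, 0.1244, 0.1614]
eef_rot: [-3.142, -0.0, -0.152]
force: [0.9, -0.2, -4.0]
grip_width: 0.0157
grip_force: 35.0
```

Run:
```python
from h import *
o=ctrl.get_obs();im=ctrl.camera("wrist"); cv2.imwrite("pics/w2.png",im[:,:,::-1])
print(o["time_s"],o["ee_pos"],o["eef_rot"],o["force"],o["moment"])
```

```text
5.65 [0.48464366 0.1244274  0.16136069] [-3.14157368e+00 -2.11671545e-04 -1.51660098e-01] [ 0.88056871 -0.15425048 -4.00155454] [ 0.05500835  0.01798789 -0.01901953]
```

View pics/w2.png

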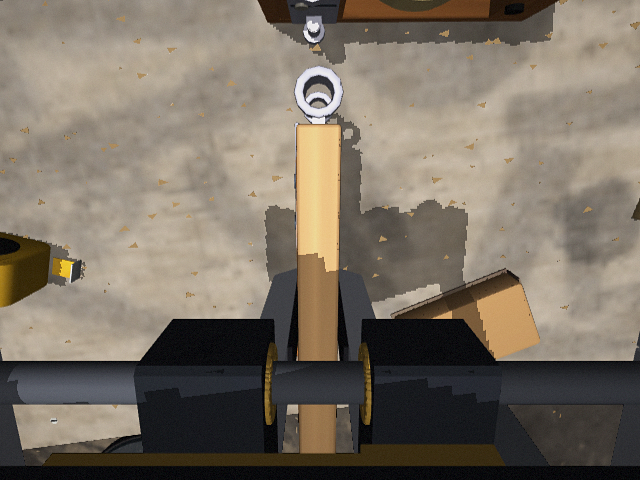

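The wrist view shows the upper knuckle ring at (319,92), the lower pin at (313,32), and the upper pin cut off at the top edge near (313,5). I'll move 30 mm closer so both pins are in view.

Call:
{"name": "jog_arm", "arguments": {
  "motion": [
    [0.01, 0, 0, 0, 0, 0, -1],
    [0.015, 0, 0, 0, 0, 0, -1],
    [0.005, 0, 0, 0, 0, 0, -1],
    [0, 0, 0, 0, 0, 0, -1],
    [0, 0, 0, 0, 0, 0, -1]
  ]
}}

```text
time_s: 6.2
ee_pos: [0.514, 0.1207, 0.161]
eef_rot: [3.141, 0.001, -0.15]
force: [-0.2, -0.3, -3.3]
grip_width: 0.0161
grip_force: 35.0
```

Run:
```python
from h import *
o=ctrl.get_obs();im=ctrl.camera("wrist"); cv2.imwrite("pics/w3.png",im[:,:,::-1])
print(o["time_s"],o["ee_pos"],o["eef_rot"],o["force"])
k=cv2.resize(im[0:150,250:400,::-1],None,fx=5,fy=5,interpolation=cv2.INTER_CUBIC)[:600]
cv2.imwrite("pics/w3c.png",k)
```

```text
6.2 [0.51395394 0.12067676 0.16098062] [ 3.14145345e+00  5.76993465e-04 -1.50363354e-01] [-0.20126008 -0.28107539 -3.34473624]
```

View pics/w3c.png

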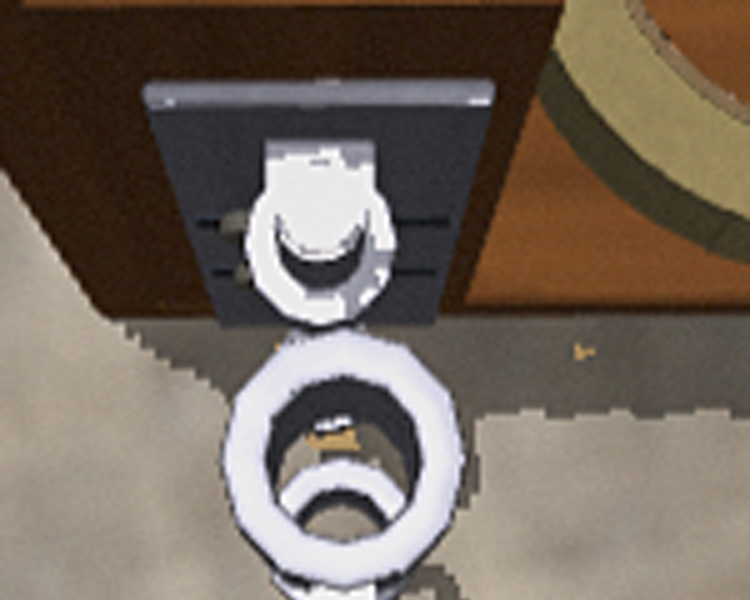

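Crop w3c shows the upper shoulder disc centred at about (321,251), the pin tip at about (321,211), and the top ring of the knuckle at (343,457).

Run:
```python
from h import *
from scipy.spatial.transform import Rotation as Ro
o=ctrl.get_obs();T=Ro.from_euler('xyz',o["eef_rot"])
C=lambda u,v:(250+(u+.5)/5-.5,(v+.5)/5-.5)
f=lambda u,v,z:T.inv().apply(onz("wrist",C(u,v),z)-o["ee_pos"])
zt=o["ee_pos"][2]
print("shoulder",f(321,251,.119),"tip",f(321,211,.135))
k=f(343,457,zt+.0208);print("knuckle top",k, "lower k top seen through: ",f(343,500,zt+.0208-.09+0))
print("world shoulder",onz("wrist",C(321,251),.119))
# edges left/right for scale check
print("ring w",f(462,457,zt+.0208)-f(224,457,zt+.0208),"sh w",f(395,251,.119)-f(247,251,.119))
# leaf / cabinet direction: leaf top edge ends (145,90)-(495,90)
print("leaf dir",T.apply(f(495,82,.165)-f(145,82,.165)))
# front bottom edge of cabinet
a,b=onz("wrist",C(105,316),0.0),onz("wrist",C(745,312),0.0);print("front yaw",np.degrees(np.arctan2(*(a-b)[[1,0]])))
```

```text
shoulder [ 0.11246816 -0.00169872  0.04208111] tip [ 0.1128898  -0.00156175  0.02608098]
knuckle top [ 0.0860346   0.00046113 -0.02082982] lower k top seen through:  [0.09039077 0.00065704 0.06916869]
world shoulder [0.62531721 0.10560082 0.119     ]
ring w [1.93507262e-05 1.79330226e-02 1.40336033e-06] sh w [1.73525702e-05 1.52261364e-02 1.19121103e-06]
leaf dir [-4.15295660e-03 -2.76582636e-02 -2.20309491e-19]
front yaw 81.78955201456121
```

Call:
{"name": "jog_arm", "arguments": {
  "motion": [
    [0.01, -0.001, 0, 0, 0, 0, -1],
    [0.012, -0.001, 0.003, 0, 0, 0, -1],
    [0.0047, 0, 0.005, 0, 0, 0, -1],
    [0, 0, 0.006, 0, 0, 0, -1],
    [0, 0, 0, 0, 0, 0, -1]
  ]
}}

```text
time_s: 6.75
ee_pos: [0.5405, 0.1186, 0.1458]
eef_rot: [3.141, 0.002, -0.15]
force: [-0.1, -0.3, -3.2]
grip_width: 0.0156
grip_force: 35.0
```

Call:
{"name": "jog_arm", "arguments": {
  "motion": [
    [0, 0, 0, 0, 0, 0, -1],
    [0, 0, 0, 0, 0, 0, -1]
  ]
}}

```text
time_s: 6.95
ee_pos: [0.5409, 0.1188, 0.1474]
eef_rot: [-3.141, -0.0, -0.15]
force: [0.3, -0.1, -3.4]
grip_width: 0.0157
grip_force: 35.0
```

Run:
```python
from h import *
o=ctrl.get_obs();im=ctrl.camera("wrist")
print(o["time_s"],o["ee_pos"],o["eef_rot"],o["force"],o["moment"])
k=cv2.resize(im[50:125,270:370,::-1],None,fx=8,fy=8,interpolation=cv2.INTER_CUBIC)
cv2.imwrite("pics/w4c.png",k)
```

```text
6.95 [0.54090581 0.11878468 0.14742297] [-3.14149100e+00 -4.36807427e-04 -1.50082543e-01] [ 0.28273696 -0.06063944 -3.40487049] [ 0.01895725  0.03542004 -0.01348249]
```

View pics/w4c.png

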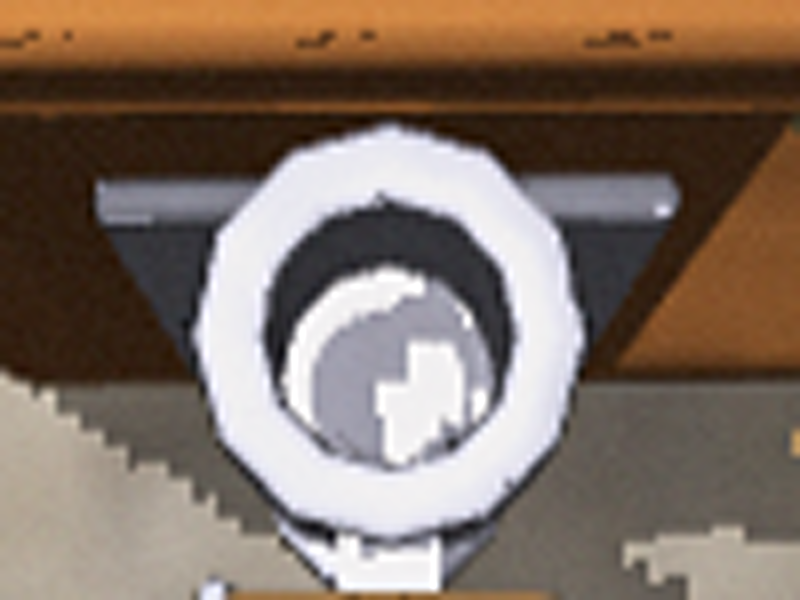

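Crop w4c looks down through the knuckle bore, with the ring centred at about (389,333), the mouth centre at about (389,370), and the pin tip at about (391,385). That is nearly concentric.

Run:
```python
from h import *
from scipy.spatial.transform import Rotation as Ro
o=ctrl.get_obs();T=Ro.from_euler('xyz',o["eef_rot"]);z=o["ee_pos"][2]
C=lambda u,v:(270+(u+.5)/8-.5,50+(v+.5)/8-.5)
D=lambda p:((np.array(p)-[270-.5,50-.5])*8-.5).round(0)
ax=onz("wrist",C(389,332.5),z+.0208)
for zz in(z+.0208,z-.0032,.135,.119):p=ax.copy();p[2]=zz;q=p+T.apply([.001,0,0]);print(zz.round(4),D(proj("wrist",p)),D(proj("wrist",q)))
im=cv2.imread("pics/w4c.png")
print("ax",ax, "pred pin",.62531721,.10560082)
```

```text
0.1683 [389. 333.] [389. 310.]
0.1443 [388. 380.] [388. 361.]Traceback (most recent call last):
  File "<stdin>", line 7, in <module>
AttributeError: 'float' object has no attribute 'round'
```

Call:
{"name": "jog_arm", "arguments": {
  "motion": [
    [0.0003, 0, 0.004, 0, 0, 0, -1],
    [0, 0, 0.003, 0, 0, 0, -1],
    [0, 0, 0.0015, 0, 0, 0, -1],
    [0, 0, 0.0015, 0, 0, 0, -1],
    [0, 0, 0, 0, 0, 0, -1]
  ]
}}

```text
time_s: 7.5
ee_pos: [0.5411, 0.1187, 0.137]
eef_rot: [3.142, 0.0, -0.15]
force: [-0.5, 0.2, -2.7]
grip_width: 0.0154
grip_force: 35.0
```

Call:
{"name": "jog_arm", "arguments": {
  "motion": [
    [0, 0, 0.001, 0, 0, 0, -1],
    [0, 0, 0.001, 0, 0, 0, -1],
    [0, 0, 0, 0, 0, 0, -1]
  ]
}}

```text
time_s: 7.8
ee_pos: [0.5411, 0.1187, 0.1351]
eef_rot: [3.142, 0.0, -0.15]
force: [-1.1, 0.5, -3.0]
grip_width: 0.0158
grip_force: 35.0
```

Call:
{"name": "jog_arm", "arguments": {
  "motion": [
    [0, 0, 0.0015, 0, 0, 0, -1],
    [0, 0, 0.0015, 0, 0, 0, -1],
    [0, 0, 0.001, 0, 0, 0, -1],
    [0, 0, 0, 0, 0, 0, -1]
  ]
}}

```text
time_s: 8.2
ee_pos: [0.5411, 0.1187, 0.131]
eef_rot: [3.141, 0.0, -0.15]
force: [1.1, 0.3, -4.0]
grip_width: 0.016
grip_force: 35.0
```

Call:
{"name": "jog_arm", "arguments": {
  "motion": [
    [0, 0, 0.0015, 0, 0, 0, -1],
    [0, 0, 0.0015, 0, 0, 0, -1],
    [0, 0, 0.001, 0, 0, 0, -1],
    [0, 0, 0, 0, 0, 0, -1]
  ]
}}

```text
time_s: 8.6
ee_pos: [0.5411, 0.1187, 0.127]
eef_rot: [3.141, 0.0, -0.15]
force: [0.6, 1.0, -3.5]
grip_width: 0.0157
grip_force: 35.0
```

Run:
```python
from h import *
o=ctrl.get_obs();print(o["ee_pos"],o["force"],o["moment"])
```

```text
[0.54111447 0.11868533 0.12701504] [ 0.63656847  1.04626058 -3.47870927] [ 0.00600617  0.06297162 -0.00201581]
```

Call:
{"name": "jog_arm", "arguments": {
  "motion": [
    [0, 0, 0.0015, 0, 0, 0, -1],
    [0, 0, 0.0015, 0, 0, 0, -1],
    [0, 0, 0.0005, 0, 0, 0, -1],
    [0, 0, 0, 0, 0, 0, -1]
  ]
}}

```text
time_s: 9.0
ee_pos: [0.5411, 0.1187, 0.1236]
eef_rot: [3.142, 0.0, -0.15]
force: [-1.0, -1.0, -4.0]
grip_width: 0.0157
grip_force: 35.0
```

Call:
{"name": "jog_arm", "arguments": {
  "motion": [
    [0, 0, 0.0005, 0, 0, 0, -1],
    [0, 0, 0.0005, 0, 0, 0, -1],
    [0, 0, 0, 0, 0, 0, -1]
  ]
}}

```text
time_s: 9.3
ee_pos: [0.5412, 0.1187, 0.1227]
eef_rot: [-3.142, 0.0, -0.15]
force: [-0.1, -0.3, -3.3]
grip_width: 0.0158
grip_force: 35.0
```

Call:
{"name": "jog_arm", "arguments": {
  "motion": [
    [0, 0, 0.0005, 0, 0, 0, -1],
    [0, 0, 0.0005, 0, 0, 0, -1],
    [0, 0, 0, 0, 0, 0, -1]
  ]
}}

```text
time_s: 9.6
ee_pos: [0.5413, 0.1187, 0.1221]
eef_rot: [-3.141, -0.0, -0.15]
force: [-2.4, -0.3, 0.5]
grip_width: 0.0158
grip_force: 35.0
```

Call:
{"name": "jog_arm", "arguments": {
  "motion": [
    [0, 0, 0.0004, 0, 0, 0, -1],
    [0, 0, 0, 0, 0, 0, -1]
  ]
}}

```text
time_s: 9.8
ee_pos: [0.5413, 0.1188, 0.1219]
eef_rot: [-3.141, -0.001, -0.15]
force: [-5.9, -0.5, 4.6]
grip_width: 0.0159
grip_force: 35.0
```

The knuckles seated at TCP z 0.122, as predicted, with only a few newtons of force. I'll open slightly to cage the door.

Call:
{"name": "jog_arm", "arguments": {
  "motion": [
    [0, 0, -0.0006, 0, 0, 0, -1],
    [0, 0, 0, 0, 0, 0, -1]
  ],
  "squeeze": 8
}}

```text
time_s: 10.0
ee_pos: [0.5412, 0.1187, 0.1219]
eef_rot: [-3.142, -0.0, -0.15]
force: [-0.4, 0.8, 0.5]
grip_width: 0.0161
grip_force: 8.0
```

Call:
{"name": "jog_arm", "arguments": {
  "motion": [
    [0, 0, 0, 0, 0, 0, -0.6],
    [0, 0, 0, 0, 0, 0, -0.45],
    [0, 0, 0, 0, 0, 0, -0.45],
    [0, 0, 0, 0, 0, 0, -0.45]
  ]
}}

```text
time_s: 10.4
ee_pos: [0.5412, 0.1187, 0.1219]
eef_rot: [-3.142, -0.0, -0.15]
force: [0.1, 0.2, 0.6]
grip_width: 0.026
grip_force: 0.0
```

Run:
```python
from h import *
o=ctrl.get_obs();print(o["ee_pos"],o["force"],o["moment"],o["grip_width"])
im=ctrl.camera("wrist");t=ctrl.camera("top");s=ctrl.camera("scene")
k=cv2.resize(im[:,80:560],(400,400));z=lambda a,x,y:cv2.resize(a[y:y+100,x:x+100],(400,400),interpolation=cv2.INTER_CUBIC)
cv2.imwrite("pics/m5.png",np.hstack([k,z(s,280,180)])[:,:,::-1])
```

```text
[0.5412368  0.11868184 0.12194222] [0.06721167 0.15740867 0.64830676] [ 0.05577296 -0.05108216 -0.00523459] 0.025971902197304064
```

View pics/m5.png

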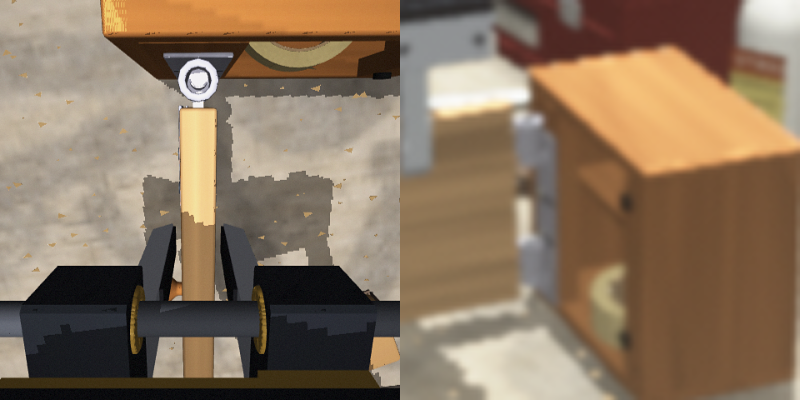

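The picture shows the knuckle ring around its pin at (198,78), the panel standing free between the opened fingers, and both knuckles sitting on their shoulders. Now I'll swing it, caged between the fingers.

Call:
{"name": "jog_arm", "arguments": {
  "motion": [
    [0.0001, 0.0022, 0, 0, 0, -0.025, -0.45],
    [0.0001, 0.0044, 0, 0, 0, -0.05, -0.45],
    [0.0001, 0.0044, 0, 0, 0, -0.05, -0.45],
    [0.0001, 0.0044, 0, 0, 0, -0.05, -0.45],
    [0.0001, 0.0044, 0, 0, 0, -0.05, -0.45]
  ]
}}

```text
time_s: 11.05
ee_pos: [0.5405, 0.0987, 0.122]
eef_rot: [-3.142, -0.0, 0.078]
force: [0.2, 0.9, 0.6]
grip_width: 0.0257
grip_force: 0.2
```

Call:
{"name": "jog_arm", "arguments": {
  "motion": [
    [0.0001, 0.0044, 0, 0, 0, -0.05, -0.45],
    [0.0001, 0.0044, 0, 0, 0, -0.05, -0.45],
    [0.0001, 0.0044, 0, 0, 0, -0.05, -0.45],
    [0.0001, 0.0044, 0, 0, 0, -0.05, -0.45],
    [0.0001, 0.0044, 0, 0, 0, -0.05, -0.45]
  ]
}}

```text
time_s: 11.55
ee_pos: [0.5448, 0.0772, 0.122]
eef_rot: [-3.142, -0.0, 0.328]
force: [0.2, 1.4, -0.7]
grip_width: 0.0259
grip_force: 0.3
```

Call:
{"name": "jog_arm", "arguments": {
  "motion": [
    [0.0001, 0.0044, 0, 0, 0, -0.05, -0.45],
    [0.0001, 0.0044, 0, 0, 0, -0.05, -0.45],
    [0.0001, 0.0044, 0, 0, 0, -0.05, -0.45],
    [0.0001, 0.0044, 0, 0, 0, -0.05, -0.45],
    [0.0001, 0.0022, 0, 0, 0, -0.025, -0.45]
  ]
}}

```text
time_s: 12.05
ee_pos: [0.5533, 0.0592, 0.1219]
eef_rot: [-3.142, 0.0, 0.552]
force: [0.6, -0.5, 0.1]
grip_width: 0.0257
grip_force: 0.0
```

Call:
{"name": "jog_arm", "arguments": {
  "motion": [
    [0.0001, 0.0044, 0, 0, 0, -0.05, -0.45],
    [0.0001, 0.0044, 0, 0, 0, -0.05, -0.45],
    [0.0001, 0.0044, 0, 0, 0, -0.05, -0.45],
    [0.0001, 0.0022, 0, 0, 0, -0.025, -0.45],
    [0, 0, 0, 0, 0, 0, -0.45]
  ]
}}

```text
time_s: 12.55
ee_pos: [0.5624, 0.0471, 0.1219]
eef_rot: [-3.142, 0.0, 0.725]
force: [1.0, -0.7, -0.3]
grip_width: 0.0258
grip_force: 0.0
```

Call:
{"name": "jog_arm", "arguments": {
  "motion": [
    [0, -0.003, -0.01, 0, 0, 0, -0.3],
    [0, 0, -0.02, 0, 0, 0, -0.3],
    [0, 0, -0.02, 0, 0, 0, -0.3],
    [0, 0, -0.015, 0, 0, 0, -0.6],
    [0, 0, 0, 0, 0, 0, -1]
  ]
}}

```text
time_s: 13.05
ee_pos: [0.5611, 0.0498, 0.1896]
eef_rot: [3.139, -0.003, 0.724]
force: [1.5, -0.6, 0.1]
grip_width: 0.0201
grip_force: 0.0
```

Call:
{"name": "jog_arm", "arguments": {
  "motion": [
    [-0.009, -0.015, 0, 0, 0, 0, -1],
    [-0.009, -0.015, 0, 0, 0, 0, -1],
    [0, 0, 0, 0, 0, 0, -1],
    [0, 0, 0, 0, 0, 0, -1],
    [0, 0, 0, 0, 0, 0, -1]
  ]
}}

```text
time_s: 13.55
ee_pos: [0.5275, 0.0598, 0.1867]
eef_rot: [3.142, 0.0, 0.725]
force: [0.4, 0.6, 0.4]
grip_width: 0.0007
grip_force: 0.0
```

Run:
```python
from h import *
o=ctrl.get_obs();print(o["ee_pos"],o["force"],o["grip_width"])
im=ctrl.camera("wrist")
cv2.imwrite("pics/w6.png",im[:,:,::-1])
```

```text
[0.52748207 0.05983803 0.18674649] [0.44692215 0.63527453 0.40696585] 0.0006512122490331138
```

View pics/w6.png

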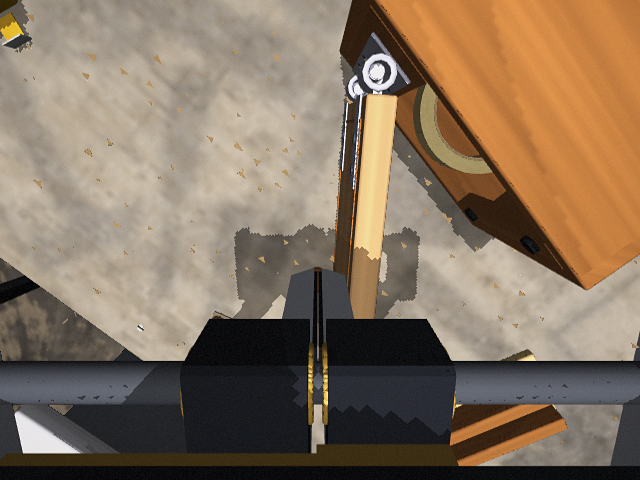

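The door stands about 40° open, with its top edge from (380,95) to (362,315), just right of the closed fingers, whose edge is near x≈350. I'll back off a bit more before descending.

Call:
{"name": "jog_arm", "arguments": {
  "motion": [
    [0, -0.01, 0, 0, 0, 0, -1],
    [0, 0, 0.02, 0, 0, 0, -1],
    [0, 0, 0.03, 0, 0, 0, -1],
    [0, 0, 0.022, 0, 0, 0, -1],
    [0, 0, 0, 0, 0, 0, -1]
  ]
}}

```text
time_s: 14.1
ee_pos: [0.5188, 0.0677, 0.1123]
eef_rot: [-3.139, 0.004, 0.725]
force: [-0.3, 0.7, 0.5]
grip_width: 0.0005
grip_force: 0.0
```

Call:
{"name": "jog_arm", "arguments": {
  "motion": [
    [0, 0.005, 0, 0, 0, 0, -1],
    [0, 0.005, 0, 0, 0, 0, -1],
    [0, 0.005, 0, 0, 0, 0, -1],
    [0, 0.004, 0, 0, 0, 0, -1],
    [0, 0, 0, 0, 0, 0, -1]
  ]
}}

```text
time_s: 14.6
ee_pos: [0.5334, 0.0528, 0.1152]
eef_rot: [3.141, -0.0, 0.724]
force: [0.4, 0.3, 0.4]
grip_width: 0.0005
grip_force: 0.0
```

Call:
{"name": "jog_arm", "arguments": {
  "motion": [
    [-0.001, 0.0052, 0, 0, 0, -0.05, -1],
    [-0.001, 0.0052, 0, 0, 0, -0.05, -1],
    [-0.001, 0.0052, 0, 0, 0, -0.05, -1],
    [-0.001, 0.0052, 0, 0, 0, -0.05, -1],
    [-0.001, 0.0052, 0, 0, 0, -0.05, -1]
  ]
}}

```text
time_s: 15.1
ee_pos: [0.5487, 0.0318, 0.1151]
eef_rot: [3.142, -0.0, 0.977]
force: [1.0, 0.2, 0.5]
grip_width: 0.0005
grip_force: 0.2
```

Call:
{"name": "jog_arm", "arguments": {
  "motion": [
    [-0.001, 0.0052, 0, 0, 0, -0.05, -1],
    [-0.001, 0.0052, 0, 0, 0, -0.05, -1],
    [-0.001, 0.0052, 0, 0, 0, -0.05, -1],
    [-0.0005, 0.0026, 0, 0, 0, -0.025, -1],
    [0, 0, 0, 0, 0, 0, -1]
  ]
}}

```text
time_s: 15.6
ee_pos: [0.5626, 0.0196, 0.1149]
eef_rot: [-3.142, -0.0, 1.15]
force: [-0.9, -0.2, 0.6]
grip_width: 0.0006
grip_force: 0.2
```

Run:
```python
from h import *
o=ctrl.get_obs();print(o["ee_pos"],o["eef_rot"],o["force"],o["moment"])
im=ctrl.camera("wrist")
cv2.imwrite("pics/w7.png",im[:,:,::-1])
```

```text
[0.56260696 0.01963588 0.11491681] [-3.14155577e+00 -8.77881911e-06  1.14954063e+00] [-0.92731553 -0.17255688  0.58816271] [-0.0338795  0.0301113 -0.0282215]
```

View pics/w7.png

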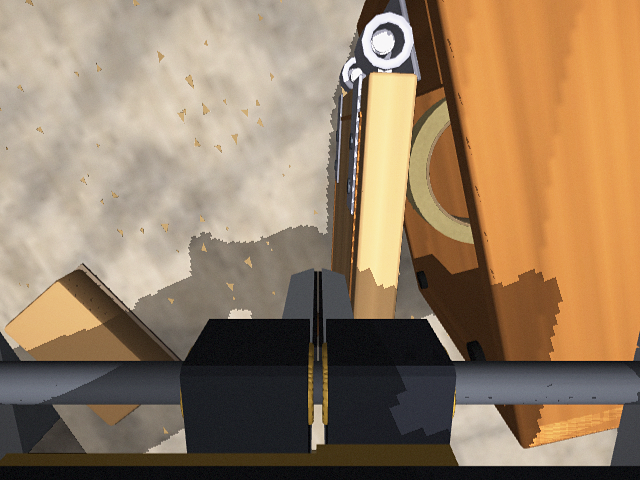

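The door is now about 19° open, with its top edge from (390,75) to (375,318) and the finger touching the outer face. I'll continue more slowly.

Call:
{"name": "jog_arm", "arguments": {
  "motion": [
    [-0.0006, 0.0031, 0, 0, 0, -0.03, -1],
    [-0.0006, 0.0031, 0, 0, 0, -0.03, -1],
    [-0.0006, 0.0031, 0, 0, 0, -0.03, -1],
    [-0.0006, 0.0031, 0, 0, 0, -0.03, -1],
    [-0.0006, 0.0031, 0, 0, 0, -0.03, -1]
  ]
}}

```text
time_s: 16.15
ee_pos: [0.5759, 0.0116, 0.1149]
eef_rot: [-3.141, 0.0, 1.3]
force: [-0.9, -0.2, -0.0]
grip_width: 0.0008
grip_force: 0.2
```

Call:
{"name": "jog_arm", "arguments": {
  "motion": [
    [-0.0006, 0.0031, 0, 0, 0, -0.03, -1],
    [-0.0006, 0.0031, 0, 0, 0, -0.03, -1],
    [-0.0006, 0.0031, 0, 0, 0, -0.03, -1],
    [-0.0006, 0.002, 0, 0, 0, -0.03, -1],
    [0, 0, 0, 0, 0, 0, -1]
  ]
}}

```text
time_s: 16.65
ee_pos: [0.5864, 0.0066, 0.1149]
eef_rot: [3.142, -0.0, 1.419]
force: [0.3, 0.0, -0.3]
grip_width: 0.0007
grip_force: 0.1
```

Call:
{"name": "jog_arm", "arguments": {
  "motion": [
    [0, 0.0015, 0, 0, 0, 0, -1],
    [0, 0.001, 0, 0, 0, 0, -1],
    [0, 0.001, 0, 0, 0, 0, -1],
    [0, 0, 0, 0, 0, 0, -1]
  ]
}}

```text
time_s: 17.05
ee_pos: [0.5899, 0.0061, 0.1149]
eef_rot: [-3.142, -0.0, 1.419]
force: [0.2, 0.4, -0.7]
grip_width: 0.0003
grip_force: 0.1
```

Call:
{"name": "jog_arm", "arguments": {
  "motion": [
    [0, 0.0007, 0, 0, 0, 0, -1],
    [0, 0.0007, 0, 0, 0, 0, -1],
    [0, 0, 0, 0, 0, 0, -1]
  ]
}}

```text
time_s: 17.35
ee_pos: [0.5913, 0.0058, 0.1149]
eef_rot: [-3.142, 0.0, 1.42]
force: [-1.4, -1.2, -0.6]
grip_width: 0.0003
grip_force: 0.2
```

Call:
{"name": "jog_arm", "arguments": {
  "motion": [
    [0, 0.0007, 0, 0, 0, 0, -1],
    [0, 0.0005, 0, 0, 0, 0, -1],
    [0, 0, 0, 0, 0, 0, -1]
  ]
}}

```text
time_s: 17.65
ee_pos: [0.5922, 0.0057, 0.1148]
eef_rot: [-3.141, 0.0, 1.42]
force: [-2.9, -0.2, 0.4]
grip_width: 0.0006
grip_force: 1.5
```

Call:
{"name": "jog_arm", "arguments": {
  "motion": [
    [0, 0.0005, 0, 0, 0, 0, -1],
    [0, 0.0005, 0, 0, 0, 0, -1],
    [0, 0, 0, 0, 0, 0, -1]
  ]
}}

```text
time_s: 17.95
ee_pos: [0.5923, 0.0056, 0.1147]
eef_rot: [-3.138, 0.0, 1.42]
force: [-10.6, 0.6, 5.2]
grip_width: 0.0009
grip_force: 5.8
```

Run:
```python
from h import *
o=ctrl.get_obs();print(o["ee_pos"],o["force"],o["moment"])
```

```text
[0.59229582 0.0056248  0.11474195] [-10.6481798    0.64968155   5.17326382] [0.14296423 1.96011884 0.05096542]
```

The arm has stopped moving and the force is rising (10 N), so the door is on the bumpers. I'll back straight off, retreat, and check.

Call:
{"name": "jog_arm", "arguments": {
  "motion": [
    [0, -0.001, 0, 0, 0, 0, -1],
    [0, -0.003, 0, 0, 0, 0, -1],
    [0, -0.015, 0, 0, 0, 0, -1],
    [0, -0.03, 0, 0, 0, 0, -1],
    [0, -0.03, -0.02, 0, 0, 0, -1]
  ]
}}

```text
time_s: 18.45
ee_pos: [0.5134, 0.0175, 0.133]
eef_rot: [-3.138, 0.0, 1.42]
force: [0.2, 0.6, 1.1]
grip_width: 0.0001
grip_force: 0.0
```

Call:
{"name": "jog_arm", "arguments": {
  "motion": [
    [0, -0.03, -0.03, 0, 0, 0, -1],
    [0, -0.03, -0.03, 0, 0, 0, -1],
    [0, -0.02, -0.02, 0, 0, 0, -1],
    [0, 0, 0, 0, 0, 0, -1]
  ]
}}

```text
time_s: 18.85
ee_pos: [0.436, 0.0297, 0.2178]
eef_rot: [3.136, -0.001, 1.42]
force: [1.2, 0.0, -0.6]
grip_width: 0.0002
grip_force: 0.0
```

Run:
```python
from h import *
o=ctrl.get_obs();print(o["time_s"],o["ee_pos"],o["force"])
t=ctrl.camera("top");s=ctrl.camera("scene")
z=lambda a,x,y:cv2.resize(a[y:y+110,x:x+110],(400,400),interpolation=cv2.INTER_CUBIC)
cv2.imwrite("pics/m8.png",np.hstack([z(t,245,145),z(s,285,180)])[:,:,::-1])
```

```text
18.85 [0.43600634 0.02970285 0.21784707] [ 1.24088467  0.02158787 -0.56257948]
```

View pics/m8.png

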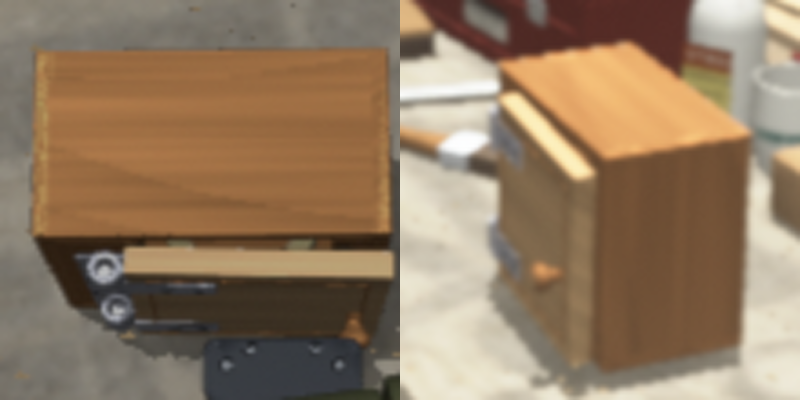

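The picture shows the door shut, with its top edge from (124,264) to (392,265) parallel to the cabinet front, both knuckles on their shoulders, and the robot clear.

```bash
python3 -c "
from station import ctrl
print(ctrl.hand_in())"
```

```text
the job is handed in; nothing more can be done
None
```

The door is hung on both hinge pins, fully down, swung shut against its bumpers with at most about 12 N, and released; the job was handed in at about 19 s, and the verdict was not shown.

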